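# Snap the transparency holder shut and check the picture through the loupe

### The job

Get the picture in the yellow mount ready and in focus: press both open window covers of the transparency holder down until their catches click and keep them shut, without your fingers touching the mounted pictures. Then pick the hand loupe up off the table and hold it level over the middle of the yellow-mounted picture, with its lens at the focal height marked by the red pointer on the copy stand's column. Finish while holding it there, steady and touching nothing else; leave the pointer's setting and everything else on the table as they are.

Things in the scene. Friction and masses are not known exactly. Their poses are not given: they have to be found in the camera images.
- stand: copy stand, fixed: grey board 400 (its x) x 380 (its y) mm with a white light pad (260 x 340 mm, centred at x = -55 mm), top 26 mm above the table; at x = +170 mm, away from the robot, a square 32 mm column with a ruled strip, 485 mm tall, dark carriage (60 x 66 mm, crank and knob) around it 400 to 470 mm up. Origin: centre of the board's underside.
- focus_mark (a point): tip of the red pointer on the red stop collar (48 mm square, 22 mm high) clamped on the column; the pointer sticks out 40 mm from the collar towards the robot. Only its height matters: it is the height, 100 to 150 mm above the table, at which the middle of the loupe's lens must be held. The collar slides if pushed with more than 15 N.
- holder: black transparency holder, fixed on the light pad: 126 (its x, -60 to +66 mm) x 196 (its y) mm. Origin: centre of its underside; x points away from the robot, z up. Two 73 x 73 mm pockets centred at x = 0, y = +47 (left) and -47 mm (right), floor 6 mm up, each with a grey window cover; a black catch, 36 mm wide and 15 mm high, stands at x = 52 to 66 mm before each cover's tab.
- cover_left (a joint): opening angle of the left (+y) cover, rad: 0 shut, 0.8 to 1.3 at the start, at most 1.5. Its hinge runs along the holder's y at x = -47, z = 12 mm, on the robot's side. A weak spring lifts it if let go early. About 8 mm above shut the tab meets the catch: some 6 N pushes it past, it clicks and stays within 0.02 rad of shut.
- cover_right (a joint): opening angle of the right (-y) cover: the same as the left
- cover_left_tab (a point): middle of the orange press mark on the outer (upper) face of the left cover's free edge, 88 mm from the hinge: press here. The cover is a frame 86 mm wide, 5 mm thick, 1 to 93 mm from its hinge, with an open window 64 x 64 mm (15 to 79 mm from the hinge) and an orange tab 30 mm wide on to 97 mm. Shut, its top is 16 mm above the holder's underside.
- cover_right_tab (a point): the same point on the right cover, which is alike
- slide_yellow: picture (transparency) in a yellow 70 x 70 x 4 mm mount, lying loose in one of the holder's two pockets, which one varies. Origin: centre of its underside.
- slide_blue: picture in a blue 70 x 70 x 4 mm mount, in the other pocket. Origin: centre of its underside.
- loupe: hand loupe lying flat on the table, about 120 g: dark round bezel 72 mm across and 16 mm thick with a clear lens, and a dark wooden handle 18 mm wide, 16 mm thick, running from 50 to 150 mm from the lens's middle along its own -x. Origin: centre of the bezel's underside; z is the lens's axis. It balances about 50 mm from the lens's middle.
- lens_center (a point): middle of the loupe's lens, 8 mm above loupe
- camera: bystander: black camera, 135 mm wide, 100 mm high, with a lens
- blower: bystander: black rubber air blower standing upright, 58 mm across, 130 mm high
- cleaner: bystander: amber bottle, 42 mm across, 115 mm high
- brush: bystander: flat brush, 190 mm long, lying down
- slide_box: bystander: dark slide box with a grey lid, 85 x 210 x 86 mm
- pen_cup: bystander: blue cup of pens, 76 mm across, 180 mm high
There are look-alikes about, which are no part of the job. There is more than one size of the loupe; the one meant has the size given above.

How it is judged:
By the outcome, as a careful person would: the job done as asked, in the order asked, and still so for the second after the job is handed in, while the arm keeps its last pose, push and grip.
It also fails if it takes over 64 s, if anything falls off the work surface, if the arm or the gripper's body presses on something with over 40 N, if the wrist force passes 120 N, or if a joint passes its speed limit or range.

### The arm

A 6-joint arm with a two-finger parallel gripper is mounted at the origin on the work surface. World frame = base frame: x ahead of the robot, y to its left, z up, the work surface at z = 0. Lengths are in m, angles in rad, forces in N, time in s.
With the tool pointing down it reaches from about 0.3 to 1 m from the base axis. Payload 5.1 kg.
Tool frame: the origin (TCP) lies between the finger pads; the fingertips stand 17 mm ahead of it and the grasp point (between the pads) lies 2 mm behind it (ctrl.finger_overhang is the distance from the TCP to the fingertips, in m); z points along the fingers, y is the direction in which the jaws open and shut (so a half turn about z gives the same grasp; the last joint's range is limited). The gripper opens to 95 mm and grips with 3 to 60 N. Pads are 20 mm wide; open, the fingers measure 119 mm over their backs; the gripper's body (75 mm by 180 mm) begins 59 mm behind the grasp point.
Start: joints at [-1.377, 0.124, 1.65, -0, 1.367, -0.083], TCP at [0.178, -0.625, 0.232] pointing down, gripper open.
Joint ranges: [-2.61, 2.61], [-1.02, 2.33], [0.03, 2.71], [-1.35, 4.49], [0.32, 2.68], [-2.91, 2.91]. Speed limits (rad/s): [2.57, 2.57, 3.14, 3.14, 3.14, 3.14].

### API

Orientations are given as a rotation vector (axis times angle).
In Python, from cell import ctrl gives the robot as it stands.
- The arm moves only by the shell command python3 -m creep 'ROWS' [FORCE]. ROWS is JSON, a list of rows, each an object of numbers: "wx", "wy", "wz": the turn, a rotation vector about the tool's x, y, z in rad; "tx", "ty", "tz": the shift along the tool's x, y, z in m; "gripper": the finger opening in m, from 0 to 0.0951. A call has 1 to 5 rows; each row shifts and turns the commanded pose from where the row before left it, along the tool's axes as they then stand; what a row does not reach is not made up. A row lasts 1/10 s, in which the tool goes at most 50 mm and 8.59 degrees, less where a joint would pass 70% of its speed; a pose out of reach is approached as far as the arm can. A call is refused whole if a number of a shift passes 0.05 or a number of a turn 0.15, either way. A call with a gripper value outside its range is refused whole. The fingers move at their own pace and stop on an object; FORCE is the grip in N (left out, the last holds). Time passes only in rows, so rows that do not move let the fingers close. It gives the time, the measured TCP pose, the force and the opening at its end, in the units of the state.
- ctrl.get_obs(): the state, without advancing time (a new reading comes with each control period).
- ctrl.read_camera(name): name is "scene" or "side" or "wrist"; returns (picture, depth): 420x560x3 uint8, blue, green, red; 420x560 float32, m along the optical axis (not along the pixel's ray), 0 where there is no reading.
- ctrl.camera_model(name): a dict with "fx", "fy", "cx", "cy" (pixels), "k1" (the pictures are not rectified: a ray, as slopes to the right and down, at radius r is drawn at 1 + k1 r^2 times it, then the intrinsics apply), "camera_from_world" (4x4, takes a point from world to camera coordinates). Camera axes: x right, y down, z forward; pixel columns grow to the right and rows downward; lengths in m; the calibration is good to about 2 mm. A picture is of the moment at which its call begins: read the wrist's pose just before it. camera_model takes no time and is no camera call; for the wrist camera it gives the pose at the moment of the call.
- ctrl.job_done(): hands the job in, once; it reports no verdict.
The state is a dict: "time_s": time; "q": joint angles; "joint_velocities": joint speeds; "joint_torque": joint torques, N m; "tcp_pos": TCP position; "eef_rot": TCP orientation; "force": force on the tool from outside, world axes, zero at the start; "moment": the same for the moment, N m; "finger_gap": opening from 0.0 (shut) to 1.0 (fully open).
Only numpy, scipy, OpenCV 4.12 (cv2) and the standard library are available. Lean on these libraries where they do the work, as an engineer would, in place of code of your own. Each camera call takes 0.05 s, during which the arm holds its last target. There are 200 camera calls.

## Working session

There is one attempt and no reset: what is moved stays moved. The work goes in short steps, Python scripts to look and compute and a shell command to move; the robot and the scene stay as the last step left them, time stands still between calls to the robot, and variables do not carry over. Pictures are saved under pics/ and viewed, about 8 in all and at most 12, crops included, and the job is handed in when it is done.

```bash
mkdir -p pics; ls
cat > h.py <<'E'
import numpy as np, cv2
from cell import ctrl
from scipy.spatial.transform import Rotation as R
np.set_printoptions(precision=4,suppress=True)
def world(m,u,v,d):
    """pixel arrays + depth -> world points"""
    K=np.array([[m['fx'],0,m['cx']],[0,m['fy'],m['cy']],[0,0,1.]])
    p=np.stack([np.ravel(u),np.ravel(v)],1).astype(float).reshape(-1,1,2)
    n=cv2.undistortPoints(p,K,np.array([m['k1'],0,0,0.])).reshape(-1,2)
    c=np.c_[n,np.ones(len(n))]*np.ravel(d)[:,None]
    T=np.linalg.inv(np.array(m['camera_from_world']))
    return c@T[:3,:3].T+T[:3,3]
def plane(m,u,v,z):
    a=world(m,u,v,np.ones(np.size(u))); o=np.linalg.inv(np.array(m['camera_from_world']))[:3,3]
    return o+(a-o)*((z-o[2])/(a[:,2]-o[2]))[:,None]
def pix(m,P):
    C=np.array(m['camera_from_world'])@np.r_[P,1]; x,y=C[:2]/C[2]; k=1+m['k1']*(x*x+y*y)
    return m['fx']*x*k+m['cx'],m['fy']*y*k+m['cy']
def cam(n):
    m=ctrl.camera_model(n); i,d=ctrl.read_camera(n); return m,i,d
def tool():
    o=ctrl.get_obs(); return o,R.from_rotvec(o['eef_rot']).as_matrix()
E
python3 - <<'E'
from h import *
ims=[]
for n in ('scene','side'):
    m,i,d=cam(n); np.savez('pics/%s0.npz'%n,i=i,d=d); cv2.imwrite('pics/%s0.png'%n,i)
    print(n,np.linalg.inv(np.array(m['camera_from_world']))[:3,3],m['fx'],m['k1'])
o=ctrl.get_obs();print(o)
E
```

```text
pics
scene [1.216  0.1978 1.149 ] 435.33349490236225 -0.06850954946855854
side [0.2876 0.8757 0.9993] 461.8031790551216 -0.028770790166798614
{'time_s': 0.1, 'q': array([-1.3766,  0.1244,  1.6515,  0.    ,  1.3675, -0.0826]), 'joint_velocities': array([-0.    , -0.0027, -0.0025, -0.0005,  0.0012,  0.0002]), 'joint_torque': array([  0.0001, -41.8881, -36.1097,   0.0777,   0.0462,  -0.0001]), 'tcp_pos': array([ 0.1775, -0.6247,  0.2305]), 'eef_rot': array([-3.1097, -0.4332,  0.0002]), 'force': array([-0.6608, -0.1454,  1.0734]), 'moment': array([0.0332, 0.0048, 0.0171]), 'finger_gap': 1.0034848016810876}
```

View pics/scene0.png

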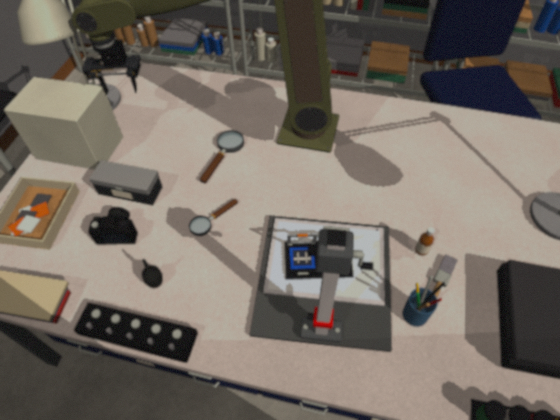

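View pics/side0.png

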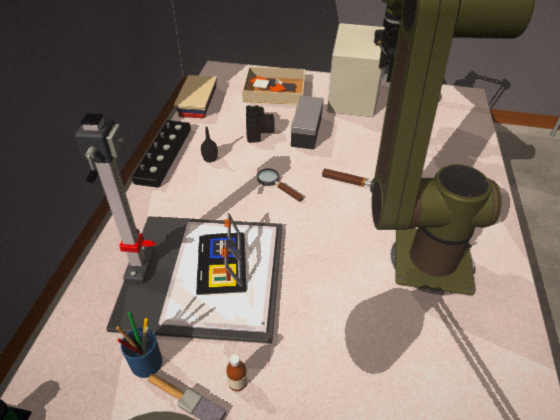

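The scene view shows two loupes: lens (200,225) with handle (225,208), and lens (230,140) with handle (210,167). The holder is at about (318,258) and the red collar at (323,316). The side view shows blue (222,247), yellow (222,272), the red pointer (145,244) and the near loupe (268,177). The yellow picture is in the left (+y) pocket. Next I'll measure.

Run:
```python
from h import *
for n in ('scene','side'):
    f=np.load('pics/%s0.npz'%n); i,d=f['i'],f['d']; m=ctrl.camera_model(n)
    hsv=cv2.cvtColor(i,cv2.COLOR_BGR2HSV); H,S,V=cv2.split(hsv)
    masks=dict(yellow=(H>22)&(H<34)&(S>150)&(V>110),blue=(H>105)&(H<128)&(S>140)&(V>50),
      orange=(H>5)&(H<20)&(S>150)&(V>110),red=((H<5)|(H>174))&(S>170)&(V>90))
    for k,M in masks.items():
        c,l,s,ce=cv2.connectedComponentsWithStats(M.astype(np.uint8))
        for j in range(1,c):
            if s[j,4]<6: continue
            v,u=np.nonzero((l==j)&(d>0))
            if len(u)<3: continue
            P=world(m,u,v,d[v,u]); md=np.median(P,0)
            if md[0]<0.2 or abs(md[1])>.5 or md[2]>.4 or md[2]<0: continue
            print(n,k,s[j],ce[j],'med',md,'min',P.min(0),'max',P.max(0))
f=np.load('pics/scene0.npz'); i,d=f['i'],f['d']; m=ctrl.camera_model('scene')
# loupe: dark/coloured vs table around; height > 4mm
v,u=np.mgrid[0:420,0:560]; P=world(m,u,v,d).reshape(420,560,3)
M=((P[...,2]>0.006)&(P[...,2]<0.03)&(d>0)).astype(np.uint8)
M[:, :150]=0
c,l,s,ce=cv2.connectedComponentsWithStats(M)
for j in range(1,c):
    if s[j,4]<80: continue
    q=P[l==j]; (cx,cy),(w,h),a=cv2.minAreaRect((q[:,:2]*1000).astype(np.float32))
    print('flat',s[j],ce[j],'c',cx,cy,'size',w,h,a,'z',np.median(q[:,2]))
for n,box in (('scene',(180,120,400,350)),('side',(100,160,320,330))):
    i=np.load('pics/%s0.npz'%n)['i']; x0,y0,x1,y1=box
    c=i[y0:y1,x0:x1]; c=cv2.resize(c,None,fx=2.5 if n=='scene' else 3.3,fy=2.5 if n=='scene' else 3.3,interpolation=cv2.INTER_CUBIC); cv2.imwrite('pics/%s_crop.png'%n,c); print(c.shape)
```

```text
scene yellow [417 289   2   3   6] [417.5 290. ] med [0.6517 0.4136 0.1235] min [0.6509 0.4109 0.1169] max [0.6544 0.4148 0.1279]
scene blue [289 246  27  24 284] [299.9789 259.3275] med [0.5895 0.0844 0.0372] min [0.531  0.0483 0.0287] max [0.8053 0.1573 0.4497]
scene orange [298 234   9   3  19] [302.0526 234.6842] med [0.5567 0.0865 0.1344] min [0.5515 0.077  0.1297] max [0.5653 0.0986 0.1371]
scene orange [428 237   5   7  26] [429.8077 239.8462] med [0.4585 0.4484 0.0819] min [0.4532 0.442  0.0705] max [0.4649 0.4547 0.0927]
scene red [313 307  21  21 148] [321.6284 321.1486] med [0.7975 0.184  0.1297] min [0.7607 0.1635 0.1138] max [0.8045 0.2128 0.1354]
side yellow [209 264  27  23 181] [218.1934 277.9116] med [0.5646 0.2068 0.0356] min [0.5058 0.1509 0.031 ] max [0.5923 0.2273 0.0684]
side yellow [228 264   8  11  41] [233.0488 267.5366] med [0.5266 0.1561 0.0361] min [0.5078 0.1413 0.0306] max [0.5416 0.2113 0.1148]
side yellow [144 318   3   3   7] [145.     319.2857] med [0.6498 0.4093 0.1462] min [0.6461 0.406  0.1439] max [0.6504 0.4111 0.149 ]
side blue [232 237   4   6
[... 3527 characters left out ...]
2196
flat [496 268  64 113 398] [510.995  338.8266] c 651.2796020507812 682.0780029296875 size 333.46746826171875 135.834716796875 27.30469512939453 z 0.021529865710482987
flat [402 308  27  19 100] [412.   320.59] c 685.4614868164062 428.35260009765625 size 71.97261810302734 30.507356643676758 73.07876586914062 z 0.019508233355853832
flat [150 331  48  32 169] [179.071  352.3432] c 920.0382690429688 -167.70188903808594 size 63.378395080566406 133.79681396484375 39.771034240722656 z 0.01955579536459573
flat [469 399  16  21 166] [475.6084 408.5181] c 888.2953491210938 603.0662841796875 size 33.472320556640625 53.80563735961914 83.71533203125 z 0.008589012528270046
(575, 550, 3)
(561, 726, 3)
```

View pics/scene_crop.png

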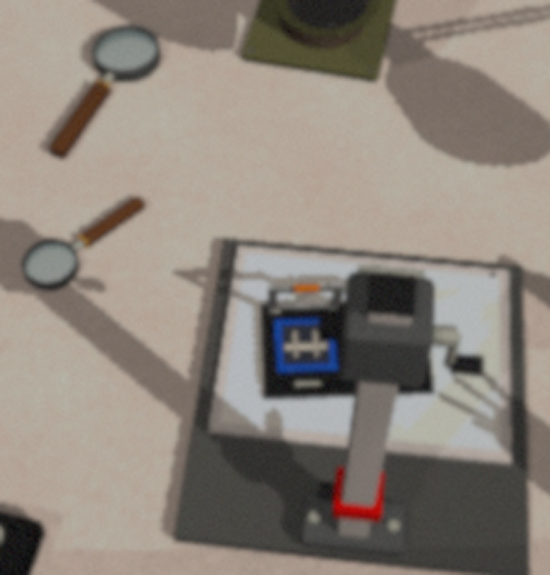

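View pics/side_crop.png

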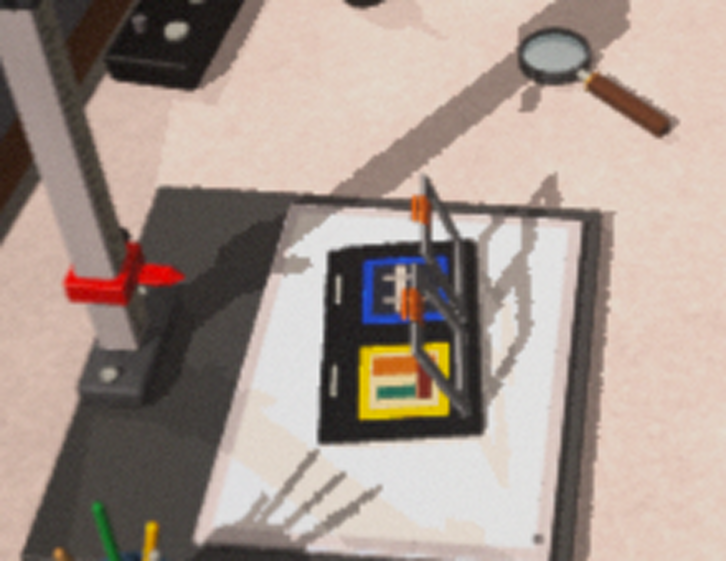

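Loupe A, with its lens at scene (200,225) and a footprint of 183 x 80 mm, fits the description. B, at (230,140), is larger. Next I'll fit the circles, the board yaw and the pointer.

Run:
```python
from h import *
f=np.load('pics/scene0.npz'); i,d=f['i'],f['d']; m=ctrl.camera_model('scene')
H,S,V=cv2.split(cv2.cvtColor(i,cv2.COLOR_BGR2HSV))
# lens circles: project onto z=16mm. dark/greenish pixels not table
for name,(x0,y0,x1,y1) in dict(A=(184,195,245,240),B=(192,126,250,186)).items():
    v,u=np.mgrid[y0:y1,x0:x1]; P=plane(m,u,v,0.016)
    b,g,r=[i[y0:y1,x0:x1,k].astype(int).ravel() for k in range(3)]
    glass=(g>=r-4); wood=(r>g+15)&(r<150)&(r>g*1.5)
    G=P[glass]; md=np.median(G,0); G=G[np.linalg.norm(G[:,:2]-md[:2],axis=1)<.06]
    W=P[wood]; (c,rad)=cv2.minEnclosingCircle((G[:,:2]*1000).astype(np.float32))
    print(name,'glass c',md,'enclosing',c,rad,'area-diam',0, 'wood c',np.median(W,0),'ext',W.min(0),W.max(0),len(W))
    if len(W):
        ax=md-np.median(W,0); ax[2]=0; e=ax/np.linalg.norm(ax); t=(W-md)@-e
        print('  handle from',np.percentile(t,2),np.percentile(t,98),'yaw',np.arctan2(e[1],e[0]))
f=np.load('pics/side0.npz'); si,sd=f['i'],f['d']; ms=ctrl.camera_model('side')
for nm,mm,im,box in (('scene',m,i,(245,205,400,350)),('side',ms,si,(100,200,300,345))):
    x0,y0,x1,y1=box; h=cv2.cvtColor(im,cv2.COLOR_BGR2HSV); M=np.zeros(im.shape[:2],np.uint8)
    M[y0:y1,x0:x1]=((h[...,1]<28)&(h[...,2]>140))[y0:y1,x0:x1]*255
    M=cv2.morphologyEx(M,cv2.MORPH_OPEN,np.ones((3,3)))
    c,l,s,ce=cv2.connectedComponentsWithStats(M); j=1+s[1:,4].argmax(); v,u=np.nonzero(l==j)
    P=plane(mm,u,v,.026); print(nm,'pad',s[j],cv2.minAreaRect((P[:,:2]*1000).astype(np.float32)))
# black holder in side view
h=cv2.cvtColor(si,cv2.COLOR_BGR2HSV); M=np.zeros(si.shape[:2],np.uint8)
M[225:300,190:250]=(h[...,2]<60)[225:300,190:250]; c,l,s,ce=cv2.connectedComponentsWithStats(M); j=1+s[1:,4].argmax(); v,u=np.nonzero(l==j)
P=plane(ms,u,v,.036); print('holder',s[j],cv2.minAreaRect((P[:,:2]*1000).astype(np.float32)))
# pointer
h=h.astype(int); R_=((h[...,0]<6)|(h[...,0]>172))&(h[...,1]>150)&(h[...,2]>70)
for u in range(132,160):
    v=np.nonzero(R_[230:256,u])[0]+230
    if len(v): print(u,v.min(),v.max(),world(ms,[u],[int(v.mean())],sd[int(v.mean()),u])[0])
```

```text
A glass c [ 0.5191 -0.2481  0.016 ] enclosing (515.3607177734375, -244.33200073242188) 40.12500762939453 area-diam 0 wood c [ 0.4358 -0.192   0.016 ] ext [ 0.3979 -0.2184  0.016 ] [ 0.4696 -0.1664  0.016 ] 82
  handle from 0.06194008840976498 0.14135966872129765 yaw -0.5924217515276238
B glass c [ 0.1376 -0.2682  0.016 ] enclosing (135.58140563964844, -265.2015380859375) 57.84912872314453 area-diam 0 wood c [ 0.2783 -0.2929  0.016 ] ext [ 0.2084 -0.3115  0.016 ] [ 0.342  -0.2753  0.016 ] 151
  handle from 0.07675446237703969 0.20231825267466383 yaw 2.9681614562662566
scene pad [ 266  219   62   78 1881] ((564.4197998046875, 75.140869140625), (259.1837463378906, 165.3751220703125), 5.953042507171631)
side pad [ 164  224  109  103 4841] ((556.591552734375, 162.62353515625), (242.3126678466797, 320.5480651855469), 6.237759113311768)
holder [ 197  233   49   61 1040] ((563.9502563476562, 143.43704223632812), (121.94585418701172, 197.15423583984375), 15.135960578918457)
132 245 251 [0.7665 0.212  0.1241]
133 245 251 [0.7639 0.2118 0.1244]
134 244 251 [0.761  0.2107 0.1277]
135 244 251 [0.7576 0.2117 0.1295]
136 242 251 [0.7573 0.2069 0.1278]
137 239 252 [0.7566 0.2027 0.127 ]
138 233 251 [0.7592 0.1912 0.1248]
139 234 250 [0.7549 0.1935 0.1283]
140 234 247 [0.7564 0.1847 0.1257]
141 234 245 [0.7568 0.1786 0.1227]
142 234 245 [0.757  0.1742 0.1176]
143 239 245 [0.7484 0.1867 0.1221]
144 240 246 [0.7459 0.1874 0.1196]
145 240 246 [0.7431 0.1874 0.1202]
146 240 246 [0.7415 0.1856 0.1186]
147 240 246 [0.7397 0.1842 0.1173]
148 240 246 [0.7346 0.1878 0.1225]
149 240 246 [0.7345 0.1836 0.1178]
150 240 246 [0.7309 0.1849 0.1201]
151 240 246 [0.7288 0.1839 0.1194]
152 241 245 [0.7257 0.1843 0.1206]
153 242 245 [0.7236 0.1833 0.1199]
154 242 244 [0.7212 0.1827 0.1198]
155 243 244 [0.7202 0.1799 0.1168]
```

I've chosen A: bezel about 75 mm, handle spanning 50–150 mm. B measures about 110 mm and is the look-alike. The pointer is at z ≈ 0.120. I'll move over the holder for a closer wrist view.

```bash
python3 -m creep '[{"tx":0.015,"ty":-0.02,"tz":-0.015,"gripper":0},{"tx":0.028,"ty":-0.035,"tz":-0.015},{"tx":0.028,"ty":-0.035,"tz":-0.015},{"tx":0.028,"ty":-0.035,"tz":-0.015},{"tx":0.028,"ty":-0.035,"tz":-0.01}]' 20
python3 -m creep '[{"tx":0.028,"ty":-0.035,"tz":-0.01},{"tx":0.028,"ty":-0.035,"tz":-0.01},{"tx":0.028,"ty":-0.035,"tz":-0.01},{"tx":0.028,"ty":-0.035,"tz":-0.01},{"tx":0.028,"ty":-0.035,"tz":-0.01}]'
python3 -m creep '[{"tx":0.028,"ty":-0.035},{"tx":0.028,"ty":-0.035},{"tx":0.028,"ty":-0.035},{"tx":0.028,"ty":-0.035},{"tx":0.028,"ty":-0.035}]'
python3 -m creep '[{"tx":0.028,"ty":-0.035},{"tx":0.015,"ty":-0.035},{"tx":0.0,"ty":-0.02},{},{}]'
python3 - <<'E'
from h import *
print(tool()); m,i,d=cam('wrist'); np.savez('pics/w1.npz',i=i,d=d,T=m['camera_from_world']); cv2.imwrite('pics/w1.png',i)
E
```

```text
({'time_s': 0.1, 'q': array([-1.3766,  0.1244,  1.6515,  0.    ,  1.3675, -0.0826]), 'joint_velocities': array([-0.    , -0.0027, -0.0025, -0.0005,  0.0012,  0.0002]), 'joint_torque': array([  0.0001, -41.8881, -36.1097,   0.0777,   0.0462,  -0.0001]), 'tcp_pos': array([ 0.1775, -0.6247,  0.2305]), 'eef_rot': array([-3.1097, -0.4332,  0.0002]), 'force': array([-0.6608, -0.1454,  1.0734]), 'moment': array([0.0332, 0.0048, 0.0171]), 'finger_gap': 1.0034848016810876}, array([[ 0.9619,  0.2733, -0.0004],
       [ 0.2733, -0.9619,  0.0018],
       [ 0.0002, -0.0019, -1.    ]]))$[0]: bad value
$[0]: bad value
$[0]: bad value
$[0]: bad value
```

View pics/w1.png

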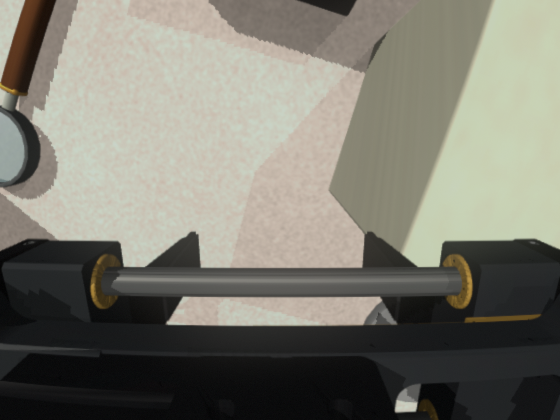

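The wrist picture is from the start pose because the rows were refused; they probably need all the keys. It shows the tall cream box at right (-y side), so I'll go +y first.

```bash
python3 -m creep '[{"wx":0,"wy":0,"wz":0,"tx":0.0,"ty":-0.03,"tz":-0.015,"gripper":0},{"wx":0,"wy":0,"wz":0,"tx":0.0,"ty":-0.045,"tz":-0.015,"gripper":0},{"wx":0,"wy":0,"wz":0,"tx":0.02,"ty":-0.042,"tz":-0.015,"gripper":0},{"wx":0,"wy":0,"wz":0,"tx":0.028,"ty":-0.036,"tz":-0.015,"gripper":0},{"wx":0,"wy":0,"wz":0,"tx":0.028,"ty":-0.036,"tz":-0.01,"gripper":0}]' 20
python3 -m creep '[{"wx":0,"wy":0,"wz":0,"tx":0.03,"ty":-0.035,"tz":-0.01,"gripper":0},{"wx":0,"wy":0,"wz":0,"tx":0.03,"ty":-0.035,"tz":-0.01,"gripper":0},{"wx":0,"wy":0,"wz":0,"tx":0.03,"ty":-0.035,"tz":-0.01,"gripper":0},{"wx":0,"wy":0,"wz":0,"tx":0.03,"ty":-0.035,"tz":-0.01,"gripper":0},{"wx":0,"wy":0,"wz":0,"tx":0.03,"ty":-0.035,"tz":-0.01,"gripper":0}]'
```

```text
time_s: 0.65
tcp_pos: [0.1991, -0.4212, 0.3025]
eef_rot: [3.111, 0.431, 0.001]
force: [0.3, -0.0, -0.5]
finger_gap: 0.635
time_s: 1.15
tcp_pos: [0.2956, -0.2116, 0.3519]
eef_rot: [3.111, 0.432, 0.001]
force: [0.7, -0.5, -0.5]
finger_gap: 0.213
```

```bash
python3 -m creep '[{"wx":0,"wy":0,"wz":0,"tx":0.034,"ty":-0.036,"tz":0,"gripper":0},{"wx":0,"wy":0,"wz":0,"tx":0.034,"ty":-0.036,"tz":0,"gripper":0},{"wx":0,"wy":0,"wz":0,"tx":0.034,"ty":-0.036,"tz":0,"gripper":0},{"wx":0,"wy":0,"wz":0,"tx":0.034,"ty":-0.036,"tz":0,"gripper":0},{"wx":0,"wy":0,"wz":0,"tx":0.034,"ty":-0.036,"tz":0,"gripper":0}]'
python3 -m creep '[{"wx":0,"wy":0,"wz":0,"tx":0.02,"ty":-0.036,"tz":0,"gripper":0},{"wx":0,"wy":0,"wz":0,"tx":0.01,"ty":-0.025,"tz":0,"gripper":0},{"wx":0,"wy":0,"wz":0,"tx":0,"ty":0,"tz":0,"gripper":0}]'
python3 - <<'E'
from h import *
print(tool()[0]['tcp_pos'],tool()[1]); m,i,d=cam('wrist'); np.savez('pics/w2.npz',i=i,d=d,T=m['camera_from_world']); cv2.imwrite('pics/w2.png',i)
T=np.linalg.inv(m['camera_from_world']);print(T,m['fx'],m['k1'])
hsv=cv2.cvtColor(i,cv2.COLOR_BGR2HSV); H,S,V=cv2.split(hsv)
masks=dict(yellow=(H>22)&(H<34)&(S>150)&(V>110),blue=(H>105)&(H<128)&(S>140)&(V>50),
      orange=(H>5)&(H<20)&(S>150)&(V>110),red=((H<5)|(H>174))&(S>170)&(V>90))
for k,M in masks.items():
    c,l,s,ce=cv2.connectedComponentsWithStats(M.astype(np.uint8))
    for j in range(1,c):
        if s[j,4]<40: continue
        v,u=np.nonzero((l==j)&(d>0))
        if len(u)<30: continue
        P=world(m,u,v,d[v,u]); print(k,s[j],ce[j],'med',np.median(P,0),'min',P.min(0),'max',P.max(0))
        if k in('yellow','blue'):
            Q=plane(m,u,v,.036);print('   rect',cv2.minAreaRect((Q[:,:2]*1000).astype(np.float32)))
E
```

```text
time_s: 1.65
tcp_pos: [0.4102, 0.0085, 0.3517]
eef_rot: [3.111, 0.434, 0.001]
force: [1.0, -1.2, 0.7]
finger_gap: 0.004
time_s: 1.95
tcp_pos: [0.4219, 0.0757, 0.3511]
eef_rot: [-3.11, -0.441, 0.002]
force: [0.7, -1.1, 0.6]
finger_gap: 0.005
[0.4219 0.0757 0.3511] [[ 0.9605  0.2783 -0.0013]
 [ 0.2783 -0.9605  0.0006]
 [-0.0011 -0.0009 -1.    ]]
[[ 0.2776 -0.9333 -0.2279  0.4857]
 [-0.9607 -0.2699 -0.0646  0.0934]
 [-0.0012  0.2369 -0.9715  0.504 ]
 [ 0.      0.      0.      1.    ]] 313.6239581862038 -0.07410539233683314
yellow [208  44  50  22 437] [234.6362  49.6247] med [0.579  0.1875 0.0359] min [0.5422 0.1526 0.0298] max [0.5939 0.2259 0.1292]
   rect ((571.145263671875, 189.40982055664062), (27.960725784301758, 68.88877868652344), 15.379674911499023)
yellow [208  75  46  22 318] [226.8491  91.0346] med [0.521  0.1852 0.0358] min [0.5092 0.1432 0.0301] max [0.5356 0.216  0.1121]
   rect ((529.1566772460938, 181.1396484375), (27.47298812866211, 64.8665771484375), 12.597773551940918)
blue [274  45  51  29 579] [298.7306  54.6477] med [0.5994 0.1036 0.0357] min [0.565  0.0603 0.0301
[... 571 characters left out ...]
95] min [0.5392 0.169  0.1276] max [0.5488 0.1954 0.1313]
orange [208  65  26   6 124] [221.4758  67.121 ] med [0.5379 0.1785 0.1274] min [0.5336 0.1663 0.1227] max [0.5427 0.1942 0.1299]
orange [292  68  24   3  71] [303.662   68.9859] med [0.5604 0.0894 0.1328] min [0.5558 0.0768 0.1309] max [0.5648 0.102  0.135 ]
orange [291  73  26   5  97] [302.1959  74.7938] med [0.5544 0.0897 0.1305] min [0.5491 0.0739 0.1262] max [0.5594 0.1013 0.1326]
orange [237  76  12  13  81] [243.7654  81.3827] med [0.5425 0.1632 0.0367] min [0.5304 0.157  0.0347] max [0.5485 0.1758 0.0388]
orange [22 79 16  8 91] [29.4505 82.2747] med [0.462  0.4402 0.0802] min [0.4564 0.4335 0.072 ] max [0.4672 0.4526 0.0899]
```

View pics/w2.png

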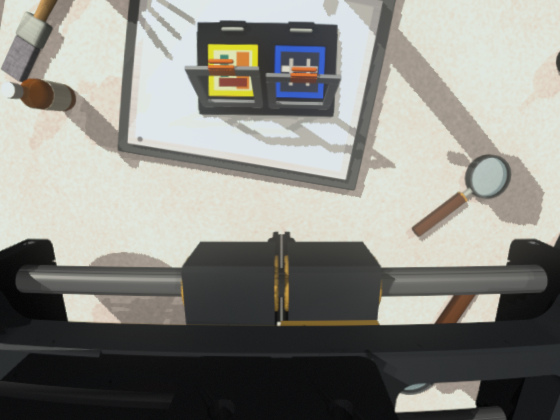

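The picture shows the yellow mount at (233,70) on the left and blue at (299,73) on the right. The covers stand open with orange tabs at (221,64) and (303,71), and loupe A is at (488,177).

Holder yaw is 0.262, its origin is (0.563, 0.139) and the pocket pitch measures 94 mm ✓. Cover angles are about 1.17 (left) and 1.25 (right). Yellow picture centre is (0.551, 0.184). I'll approach the left cover from the robot side.

```bash
cat >> h.py <<'E'
def hf():
    """TCP in holder-aligned axes e,f and z, tool yaw, force"""
    o,r=tool(); p=o['tcp_pos']; c,s=np.cos(.262),np.sin(.262)
    print('e %.4f f %.4f z %.4f yaw %.3f'%(p[0]*c+p[1]*s,-p[0]*s+p[1]*c,p[2],np.arctan2(r[1,0],r[0,0])),'F',np.round(o['force'],1),'t',round(o['time_s'],2))
E
python3 -m creep '[{"wx":0,"wy":0,"wz":0.02,"tx":0.0146,"ty":-0.0143,"tz":0.04,"gripper":0},{"wx":0,"wy":0,"wz":0,"tx":0.0146,"ty":-0.0143,"tz":0.045,"gripper":0},{"wx":0,"wy":0,"wz":0,"tx":0.0146,"ty":-0.0143,"tz":0.045,"gripper":0},{"wx":0,"wy":0,"wz":0,"tx":0.0146,"ty":-0.0143,"tz":0.045,"gripper":0},{"wx":0,"wy":0,"wz":0,"tx":0.0146,"ty":-0.0143,"tz":0.04,"gripper":0}]'
python3 -m creep '[{"wx":0,"wy":0,"wz":0,"tx":0,"ty":0,"tz":0,"gripper":0},{"wx":0,"wy":0,"wz":0,"tx":0,"ty":0,"tz":0,"gripper":0}]'
python3 -c "from h import *;hf()"
```

```text
time_s: 2.5
tcp_pos: [0.474, 0.1601, 0.1345]
eef_rot: [3.116, 0.399, -0.001]
force: [-0.3, -0.5, 0.2]
finger_gap: 0.007
time_s: 2.7
tcp_pos: [0.4739, 0.1599, 0.1362]
eef_rot: [3.115, 0.401, -0.003]
force: [-0.0, 0.5, -0.3]
finger_gap: 0.005
e 0.4991 f 0.0317 z 0.1362 yaw 0.256 F [-0.   0.5 -0.3] t 2.7
```

```bash
python3 -m creep '[{"wx":0,"wy":0,"wz":0,"tx":0.03,"ty":-0.004,"tz":0,"gripper":0},{"wx":0,"wy":0,"wz":0,"tx":0.015,"ty":0,"tz":0.001,"gripper":0},{"wx":0,"wy":0,"wz":0,"tx":0.01,"ty":0,"tz":0.001,"gripper":0},{"wx":0,"wy":0,"wz":0,"tx":0.01,"ty":0,"tz":0.005,"gripper":0},{"wx":0,"wy":0,"wz":0,"tx":0.01,"ty":0,"tz":0.005,"gripper":0}]'
python3 -m creep '[{"wx":0,"wy":0,"wz":0,"tx":0.01,"ty":0,"tz":0.008,"gripper":0},{"wx":0,"wy":0,"wz":0,"tx":0.01,"ty":0,"tz":0.009,"gripper":0},{"wx":0,"wy":0,"wz":0,"tx":0,"ty":0,"tz":0,"gripper":0}]'
python3 - <<'E'
from h import *
hf(); m,i,d=cam('side'); c=cv2.resize(i[160:330,100:320],None,fx=3,fy=3,interpolation=cv2.INTER_CUBIC); cv2.imwrite('pics/s3.png',c)
E
```

```text
time_s: 3.2
tcp_pos: [0.5468, 0.1836, 0.1259]
eef_rot: [-3.116, -0.401, -0.004]
force: [-0.4, 0.2, -0.5]
finger_gap: 0.002
time_s: 3.5
tcp_pos: [0.5649, 0.1887, 0.1062]
eef_rot: [3.115, 0.402, -0.004]
force: [-0.4, 0.6, -0.2]
finger_gap: 0.003
e 0.5945 f 0.0360 z 0.1062 yaw 0.257 F [-0.4  0.6 -0.2] t 3.5
```

View pics/s3.png

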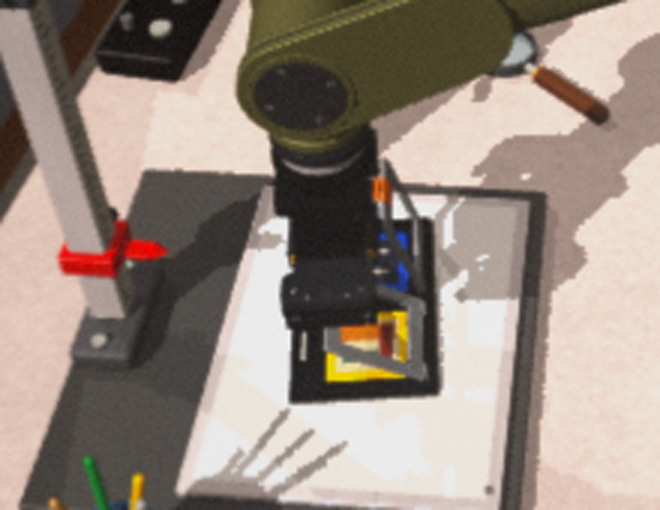

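The left cover frame follows the finger, about half shut, with its edge near (380,300). The pointer at (165,250) is well clear, so I'll continue down.

```bash
python3 -m creep '[{"wx":0,"wy":0,"wz":0,"tx":0.008,"ty":0,"tz":0.01,"gripper":0},{"wx":0,"wy":0,"wz":0,"tx":0.007,"ty":0,"tz":0.01,"gripper":0},{"wx":0,"wy":0,"wz":0,"tx":0.004,"ty":0,"tz":0.009,"gripper":0},{"wx":0,"wy":0,"wz":0,"tx":0.003,"ty":0,"tz":0.008,"gripper":0},{"wx":0,"wy":0,"wz":0,"tx":0.001,"ty":0,"tz":0.004,"gripper":0}]'
python3 -m creep '[{"wx":0,"wy":0,"wz":0,"tx":0,"ty":0,"tz":0.003,"gripper":0},{"wx":0,"wy":0,"wz":0,"tx":0,"ty":0,"tz":0.002,"gripper":0}]'
python3 -c "from h import *;hf()"
python3 -m creep '[{"wx":0,"wy":0,"wz":0,"tx":0,"ty":0,"tz":0.001,"gripper":0},{"wx":0,"wy":0,"wz":0,"tx":0,"ty":0,"tz":0.001,"gripper":0}]'
python3 -c "from h import *;hf()"
```

```text
time_s: 4.05
tcp_pos: [0.5869, 0.1948, 0.0655]
eef_rot: [3.116, 0.402, -0.003]
force: [-3.2, -0.9, 3.8]
finger_gap: 0.001
time_s: 4.25
tcp_pos: [0.5873, 0.1949, 0.0614]
eef_rot: [-3.116, -0.402, -0.0]
force: [1.1, -0.9, -0.4]
finger_gap: 0.006
e 0.6177 f 0.0361 z 0.0614 yaw 0.257 F [ 1.1 -0.9 -0.4] t 4.25
time_s: 4.45
tcp_pos: [0.5873, 0.1949, 0.0597]
eef_rot: [-3.116, -0.402, -0.001]
force: [-0.3, 0.9, -0.6]
finger_gap: 0.003
e 0.6178 f 0.0361 z 0.0597 yaw 0.257 F [-0.3  0.9 -0.6] t 4.45
```

```bash
python3 -m creep '[{"wx":0,"wy":0,"wz":0,"tx":0,"ty":0,"tz":0.001,"gripper":0},{"wx":0,"wy":0,"wz":0,"tx":0,"ty":0,"tz":0.001,"gripper":0}]'
python3 -m creep '[{"wx":0,"wy":0,"wz":0,"tx":0,"ty":0,"tz":0.001,"gripper":0},{"wx":0,"wy":0,"wz":0,"tx":0,"ty":0,"tz":0,"gripper":0}]'
python3 -c "from h import *;hf()"
```

```text
time_s: 4.65
tcp_pos: [0.5875, 0.1949, 0.0587]
eef_rot: [3.116, 0.402, 0.0]
force: [-3.3, -0.9, 7.9]
finger_gap: 0.007
time_s: 4.85
tcp_pos: [0.5875, 0.1949, 0.0586]
eef_rot: [3.116, 0.402, -0.0]
force: [-4.0, -2.3, 8.8]
finger_gap: 0.003
e 0.6179 f 0.0361 z 0.0586 yaw 0.257 F [-4.  -2.3  8.8] t 4.85
```

Left bottomed at tip height 41.7 mm (shut is 42 mm) with about 9 N, after the catch force came and went. Lift off and move to the right cover.

```bash
python3 -m creep '[{"wx":0,"wy":0,"wz":0,"tx":0,"ty":0,"tz":-0.03,"gripper":0},{"wx":0,"wy":0,"wz":0,"tx":0,"ty":0,"tz":-0.04,"gripper":0},{"wx":0,"wy":0,"wz":0,"tx":-0.02,"ty":0,"tz":-0.034,"gripper":0},{"wx":0,"wy":0,"wz":0,"tx":-0.045,"ty":0,"tz":0,"gripper":0},{"wx":0,"wy":0,"wz":0,"tx":-0.045,"ty":0.02,"tz":0,"gripper":0}]'
python3 -m creep '[{"wx":0,"wy":0,"wz":0,"tx":-0.01,"ty":0.038,"tz":0.0,"gripper":0},{"wx":0,"wy":0,"wz":0,"tx":0.0,"ty":0.0366,"tz":0.012,"gripper":0},{"wx":0,"wy":0,"wz":0,"tx":0,"ty":0,"tz":0.012,"gripper":0},{"wx":0,"wy":0,"wz":0,"tx":0,"ty":0,"tz":0,"gripper":0}]'
python3 - <<'E'
from h import *
hf(); m,i,d=cam('side'); c=cv2.resize(i[200:310,170:280],None,fx=5,fy=5,interpolation=cv2.INTER_CUBIC); cv2.imwrite('pics/s4.png',c)
E
```

```text
time_s: 5.35
tcp_pos: [0.486, 0.1484, 0.1627]
eef_rot: [-3.115, -0.406, -0.006]
force: [-0.5, -1.4, -1.0]
finger_gap: 0.005
time_s: 5.75
tcp_pos: [0.4939, 0.0725, 0.1348]
eef_rot: [-3.115, -0.399, 0.005]
force: [-0.6, -0.5, -0.0]
finger_gap: 0.006
e 0.4958 f -0.0579 z 0.1348 yaw 0.255 F [-0.6 -0.5 -0. ] t 5.75
```

View pics/s4.png

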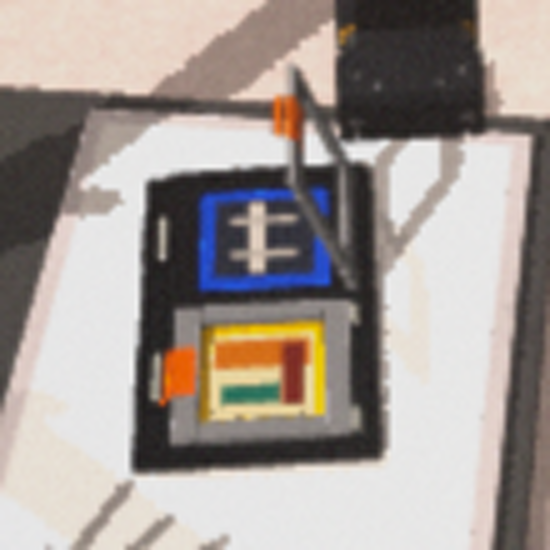

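The left cover lies flat and shut, with its tab at (180,375). The right one is still open, so repeat there.

```bash
python3 -m creep '[{"wx":0,"wy":0,"wz":0,"tx":0.03,"ty":0,"tz":0,"gripper":0},{"wx":0,"wy":0,"wz":0,"tx":0.015,"ty":0,"tz":0,"gripper":0},{"wx":0,"wy":0,"wz":0,"tx":0.012,"ty":0,"tz":0.002,"gripper":0},{"wx":0,"wy":0,"wz":0,"tx":0.01,"ty":0,"tz":0.003,"gripper":0},{"wx":0,"wy":0,"wz":0,"tx":0.01,"ty":0,"tz":0.005,"gripper":0}]'
python3 -m creep '[{"wx":0,"wy":0,"wz":0,"tx":0.01,"ty":0,"tz":0.008,"gripper":0},{"wx":0,"wy":0,"wz":0,"tx":0.01,"ty":0,"tz":0.009,"gripper":0},{"wx":0,"wy":0,"wz":0,"tx":0.008,"ty":0,"tz":0.01,"gripper":0},{"wx":0,"wy":0,"wz":0,"tx":0.007,"ty":0,"tz":0.01,"gripper":0},{"wx":0,"wy":0,"wz":0,"tx":0.004,"ty":0,"tz":0.009,"gripper":0}]'
python3 -c "from h import *;hf()"
```

```text
time_s: 6.3
tcp_pos: [0.5702, 0.0933, 0.1266]
eef_rot: [-3.115, -0.404, -0.0]
force: [0.2, -0.3, -0.7]
finger_gap: 0.003
time_s: 6.8
tcp_pos: [0.6076, 0.1025, 0.0795]
eef_rot: [-3.116, -0.402, 0.001]
force: [-0.8, -0.8, 0.2]
finger_gap: 0.003
e 0.6134 f -0.0584 z 0.0795 yaw 0.257 F [-0.8 -0.8  0.2] t 6.8
```

```bash
python3 -m creep '[{"wx":0,"wy":0,"wz":0,"tx":0.003,"ty":0,"tz":0.008,"gripper":0},{"wx":0,"wy":0,"wz":0,"tx":0.001,"ty":0,"tz":0.006,"gripper":0},{"wx":0,"wy":0,"wz":0,"tx":0,"ty":0,"tz":0.003,"gripper":0}]'
python3 -m creep '[{"wx":0,"wy":0,"wz":0,"tx":0,"ty":0,"tz":0.003,"gripper":0},{"wx":0,"wy":0,"wz":0,"tx":0,"ty":0,"tz":0.002,"gripper":0},{"wx":0,"wy":0,"wz":0,"tx":0,"ty":0,"tz":0.001,"gripper":0}]'
python3 -c "from h import *;hf()"
```

```text
time_s: 7.1
tcp_pos: [0.6114, 0.1034, 0.0634]
eef_rot: [-3.116, -0.402, -0.0]
force: [-0.5, 0.9, 1.0]
finger_gap: 0.004
time_s: 7.4
tcp_pos: [0.6113, 0.1033, 0.0587]
eef_rot: [3.116, 0.402, -0.0]
force: [-3.1, 0.0, 7.9]
finger_gap: 0.005
e 0.6172 f -0.0586 z 0.0587 yaw 0.257 F [-3.1  0.   7.9] t 7.4
```

Right bottomed at the same height with 7.9 N. Lift off and head for the loupe, meanwhile refining its pose from the saved wrist view.

```bash
python3 -m creep '[{"wx":0,"wy":0,"wz":0,"tx":0,"ty":0,"tz":0.001,"gripper":0},{"wx":0,"wy":0,"wz":0,"tx":0,"ty":0,"tz":-0.03,"gripper":0},{"wx":0,"wy":0,"wz":0,"tx":0,"ty":0,"tz":-0.045,"gripper":0},{"wx":0,"wy":0,"wz":0,"tx":-0.01,"ty":0.01,"tz":-0.045,"gripper":0},{"wx":0,"wy":0,"wz":0,"tx":-0.03,"ty":0.03,"tz":-0.02,"gripper":0}]'
python3 -m creep '[{"wx":0,"wy":0,"wz":0,"tx":-0.032,"ty":0.037,"tz":0,"gripper":0.06},{"wx":0,"wy":0,"wz":0,"tx":-0.032,"ty":0.037,"tz":0,"gripper":0.06},{"wx":0,"wy":0,"wz":0,"tx":-0.032,"ty":0.037,"tz":0,"gripper":0.06},{"wx":0,"wy":0,"wz":0,"tx":-0.032,"ty":0.037,"tz":0,"gripper":0.06},{"wx":0,"wy":0,"wz":0,"tx":-0.032,"ty":0.037,"tz":0,"gripper":0.06}]'
python3 -m creep '[{"wx":0,"wy":0,"wz":0.14,"tx":0,"ty":0,"tz":0,"gripper":0.06},{"wx":0,"wy":0,"wz":0.14,"tx":0,"ty":0,"tz":0,"gripper":0.06},{"wx":0,"wy":0,"wz":0.14,"tx":0,"ty":0,"tz":0,"gripper":0.06},{"wx":0,"wy":0,"wz":0.14,"tx":0,"ty":0,"tz":0,"gripper":0.06},{"wx":0,"wy":0,"wz":0.14,"tx":0,"ty":0,"tz":0,"gripper":0.06}]'
python3 -m creep '[{"wx":0,"wy":0,"wz":0.14,"tx":0,"ty":0,"tz":0,"gripper":0.06},{"wx":0,"wy":0,"wz":0,"tx":0,"ty":0,"tz":0,"gripper":0.06}]'
python3 - <<'E'
from h import *
def loupe(m,i,box):
    x0,y0,x1,y1=box; v,u=np.mgrid[y0:y1,x0:x1]; P=plane(m,u,v,0.016)
    b,g,r=[i[y0:y1,x0:x1,k].astype(int).ravel() for k in range(3)]
    glass=((g>=r-3)&(g<200)).reshape(v.shape).astype(np.uint8)
    c,l,s,ce=cv2.connectedComponentsWithStats(glass); j=1+s[1:,4].argmax()
    G=P[(l==j).ravel()]; c,rad=cv2.minEnclosingCircle((G[:,:2]*1000).astype(np.float32))
    wood=(r>g*1.5)&(r<160); W=P[wood]; vx,vy,cx,cy=cv2.fitLine((W[:,:2]*1000).astype(np.float32),cv2.DIST_HUBER,0,.01,.01).ravel()
    md=np.median(W,0)[:2]; e=np.array(c)/1000-md; L=np.linalg.norm(e); e/=L
    a=np.arctan2(vy,vx); a=a if np.cos(a-np.arctan2(e[1],e[0]))>0 else a+np.pi
    print('lens',c,rad,'wood mid',md,'dist',L,'yaw(line)',a,'yaw(pts)',np.arctan2(e[1],e[0]))
f=np.load('pics/w2.npz'); m=dict(ctrl.camera_model('wrist')); m['camera_from_world']=f['T']
loupe(m,f['i'],(410,150,520,240))
o,r=tool(); print(o['tcp_pos'],'yaw',np.arctan2(r[1,0],r[0,0]),o['time_s'])
m,i,d=cam('wrist'); np.savez('pics/w5.npz',i=i,d=d,T=m['camera_from_world']); cv2.imwrite('pics/w5.png',i)
for P in ((.517,-.246,.016),(.40,-.168,.016)): print('pix',pix(m,P))
E
```

```text
time_s: 7.9
tcp_pos: [0.5857, 0.0557, 0.2026]
eef_rot: [3.114, 0.408, 0.015]
force: [1.1, -1.3, 0.2]
finger_gap: 0.005
time_s: 8.4
tcp_pos: [0.4738, -0.1665, 0.1969]
eef_rot: [3.115, 0.403, 0.002]
force: [0.6, -0.4, 0.4]
finger_gap: 0.371
time_s: 8.9
tcp_pos: [0.4748, -0.1652, 0.1967]
eef_rot: [3.063, -0.7, 0.001]
force: [0.3, -0.8, -0.1]
finger_gap: 0.63
time_s: 9.1
tcp_pos: [0.4749, -0.1651, 0.1967]
eef_rot: [3.009, -0.903, 0.001]
force: [0.3, 0.3, -0.8]
finger_gap: 0.633Traceback (most recent call last):
  File "<stdin>", line 13, in <module>
  File "<stdin>", line 8, in loupe
cv2.error: OpenCV(4.12.0) /io/opencv/modules/imgproc/src/linefit.cpp:50: error: (-215:Assertion failed) count > 0 in function 'fitLine2D_wods'
```

Run:
```python
from h import *
o,r=tool(); print(o['tcp_pos'],'yaw',np.arctan2(r[1,0],r[0,0]),o['time_s'])
m,i,d=cam('wrist'); np.savez('pics/w5.npz',i=i,d=d,T=m['camera_from_world']); cv2.imwrite('pics/w5.png',i)
for P in ((.517,-.246,.016),(.40,-.168,.016)): print('pix',pix(m,P))
print(np.load('pics/w2.npz')['i'][205:215:3,438:450:3])
```

```text
[ 0.4749 -0.1651  0.1967] yaw -0.583057190688744 9.1
pix (np.float64(323.82013812876494), np.float64(120.65207599267546))
pix (np.float64(319.50107469546015), np.float64(249.22181575916179))
[[[201 216 221]
  [101 114 129]
  [ 73  88 110]
  [ 76  97 129]]

 [[ 78  91 110]
  [ 75  91 117]
  [ 77  96 130]
  [ 76  95 128]]

 [[ 76  95 125]
  [ 76  96 129]
  [ 76  95 127]
  [ 75  93 122]]

 [[ 77  97 129]
  [ 76  95 126]
  [ 74  92 121]
  [ 77  93 118]]]
```

View pics/w5.png

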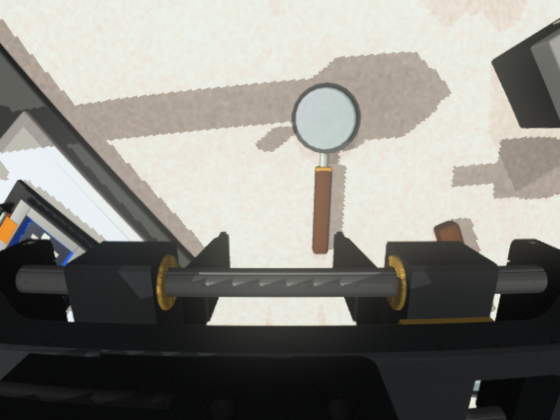

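The wrist view shows loupe A with its lens at (326,118) and the handle from (323,168) to (320,253), nearly along the tool's x.

Run:
```python
from h import *
f=np.load('pics/w5.npz'); i=f['i'].astype(int); m=dict(ctrl.camera_model('wrist')); m['camera_from_world']=f['T']
b,g,r=i[...,0],i[...,1],i[...,2]
W=np.zeros(r.shape,bool); W[165:262,305:345]=((r-b>25)&(r<150))[165:262,305:345]
D=np.zeros(r.shape,bool); D[75:165,285:370]=((r<95)&(abs(r-b)<22))[75:165,285:370]
v,u=np.nonzero(D); P=plane(m,u,v,.016)[:,:2]*1000; c,rad=cv2.minEnclosingCircle(P.astype(np.float32))
A=np.c_[2*P,np.ones(len(P))]; s=np.linalg.lstsq(A,(P**2).sum(1),rcond=None)[0]; print('enc',c,rad,'lsq ring',s[:2],np.sqrt(s[2]+s[0]**2+s[1]**2),len(u))
v,u=np.nonzero(W); Q=plane(m,u,v,.016)[:,:2]*1000; vx,vy,x,y=cv2.fitLine(Q.astype(np.float32),cv2.DIST_HUBER,0,.01,.01).ravel()
a=np.arctan2(vy,vx); a+=0 if np.cos(a+.59)>0 else np.pi; e=np.array([np.cos(a),np.sin(a)]); L=np.array(s[:2]); t=(Q-L)@-e; n=(Q-L)@np.array([-e[1],e[0]])
print('yaw',a,'handle',np.percentile(t,[1,99]),'lateral',np.percentile(n,[2,50,98]))
o,R_=tool(); g=(L-66*e+e*0)/1000; mid=np.median(n)/1000; g=g+mid*np.array([-e[1],e[0]])
dw=np.r_[g,.0200]-o['tcp_pos']; print('grasp',g,'tool shift',R_.T@dw,'wz',-(a-np.arctan2(R_[1,0],R_[0,0])))
```

```text
enc (517.969482421875, -248.91790771484375) 34.734405517578125 lsq ring [ 518.0372 -248.6604] 33.154713385532304 281
yaw -0.5941473 handle [ 54.4722 146.3396] lateral [-7.9084  0.3882  8.7884]
grasp [ 0.4636 -0.2114] tool shift [0.0159 0.045  0.1767] wz 0.01362429674707999
```

The size fits (ring radius about 35 mm, handle 54–146 mm, width 17 mm). Descend and grasp.

```bash
python3 -m creep '[{"wx":0,"wy":0,"wz":0.014,"tx":0.008,"ty":0.023,"tz":0.03,"gripper":0.05},{"wx":0,"wy":0,"wz":0,"tx":0.008,"ty":0.022,"tz":0.03,"gripper":0.05},{"wx":0,"wy":0,"wz":0,"tx":0,"ty":0,"tz":0.04,"gripper":0.05},{"wx":0,"wy":0,"wz":0,"tx":0,"ty":0,"tz":0.035,"gripper":0.05},{"wx":0,"wy":0,"wz":0,"tx":0,"ty":0,"tz":0.02,"gripper":0.05}]'
python3 -m creep '[{"wx":0,"wy":0,"wz":0,"tx":0,"ty":0,"tz":0.01,"gripper":0.05},{"wx":0,"wy":0,"wz":0,"tx":0,"ty":0,"tz":0,"gripper":0.05},{"wx":0,"wy":0,"wz":0,"tx":0,"ty":0,"tz":0,"gripper":0.05}]'
python3 -c "
from h import *
o,r=tool();print(r.T@(np.r_[.4636,-.2114,.02]-o['tcp_pos']),r,o['force'])"
```

```text
time_s: 9.65
tcp_pos: [0.4613, -0.2105, 0.0384]
eef_rot: [-3.003, 0.92, 0.007]
force: [-0.0, 0.7, 0.7]
finger_gap: 0.523
time_s: 9.95
tcp_pos: [0.4641, -0.2118, 0.0328]
eef_rot: [3.003, -0.923, 0.003]
force: [-0.0, -0.5, 0.3]
finger_gap: 0.525
[-0.0007 -0.      0.0128] [[ 0.8274 -0.5615  0.0017]
 [-0.5615 -0.8274 -0.001 ]
 [ 0.0019 -0.0001 -1.    ]] [-0.0098 -0.4613  0.3143]
```

```bash
python3 -m creep '[{"wx":0,"wy":0,"wz":0,"tx":0,"ty":0,"tz":0.008,"gripper":0.05},{"wx":0,"wy":0,"wz":0,"tx":0,"ty":0,"tz":0.004,"gripper":0.05},{"wx":0,"wy":0,"wz":0,"tx":0,"ty":0,"tz":0.0005,"gripper":0.04},{"wx":0,"wy":0,"wz":0,"tx":0,"ty":0,"tz":0,"gripper":0.03},{"wx":0,"wy":0,"wz":0,"tx":0,"ty":0,"tz":0,"gripper":0.0}]' 35
python3 -m creep '[{"wx":0,"wy":0,"wz":0,"tx":0,"ty":0,"tz":0,"gripper":0},{"wx":0,"wy":0,"wz":0,"tx":0,"ty":0,"tz":0,"gripper":0},{"wx":0,"wy":0,"wz":0,"tx":0,"ty":0,"tz":0,"gripper":0}]'
```

```text
time_s: 10.45
tcp_pos: [0.4634, -0.2114, 0.0194]
eef_rot: [3.003, -0.924, 0.001]
force: [-0.0, 0.2, 0.8]
finger_gap: 0.333
time_s: 10.75
tcp_pos: [0.4633, -0.2114, 0.0193]
eef_rot: [3.002, -0.924, 0.0]
force: [-0.6, -0.2, 0.8]
finger_gap: 0.186
```

Gripped, with an opening of 17.7 mm on the 18 mm handle. Lift gently and turn back.

```bash
python3 -m creep '[{"wx":0,"wy":0,"wz":0,"tx":0,"ty":0,"tz":-0.008,"gripper":0},{"wx":0,"wy":0,"wz":0,"tx":0,"ty":0,"tz":-0.02,"gripper":0},{"wx":0,"wy":0,"wz":0,"tx":0,"ty":0,"tz":-0.035,"gripper":0},{"wx":0,"wy":0,"wz":0,"tx":0,"ty":0,"tz":-0.04,"gripper":0},{"wx":0,"wy":0,"wz":0,"tx":0,"ty":0,"tz":-0.035,"gripper":0}]'
python3 -m creep '[{"wx":0,"wy":0,"wz":-0.08,"tx":0,"ty":0,"tz":-0.02,"gripper":0},{"wx":0,"wy":0,"wz":-0.14,"tx":0,"ty":0,"tz":0,"gripper":0},{"wx":0,"wy":0,"wz":-0.14,"tx":0,"ty":0,"tz":0,"gripper":0},{"wx":0,"wy":0,"wz":-0.14,"tx":0,"ty":0,"tz":0,"gripper":0},{"wx":0,"wy":0,"wz":-0.14,"tx":0,"ty":0,"tz":0,"gripper":0}]'
python3 -m creep '[{"wx":0,"wy":0,"wz":-0.14,"tx":0,"ty":0,"tz":0,"gripper":0},{"wx":0,"wy":0,"wz":-0.07,"tx":0,"ty":0,"tz":0,"gripper":0},{"wx":0,"wy":0,"wz":0,"tx":0,"ty":0,"tz":0,"gripper":0}]'
python3 - <<'E'
from h import *
o,r=tool();print(o['tcp_pos'],np.arctan2(r[1,0],r[0,0]),o['finger_gap'],r[2],r.T@(np.r_[.4868,.1678,.16]-o['tcp_pos']))
m,i,d=cam('wrist'); np.savez('pics/w6.npz',i=i,d=d,T=m['camera_from_world']); cv2.imwrite('pics/w6.png',i)
E
```

```text
time_s: 11.25
tcp_pos: [0.4632, -0.2112, 0.1592]
eef_rot: [3.003, -0.924, 0.001]
force: [0.4, -0.6, -1.4]
finger_gap: 0.184
time_s: 11.75
tcp_pos: [0.463, -0.2111, 0.1774]
eef_rot: [-3.141, -0.076, 0.0]
force: [-0.3, 0.3, -0.6]
finger_gap: 0.188
time_s: 12.05
tcp_pos: [0.463, -0.2112, 0.1773]
eef_rot: [-3.116, -0.396, 0.0]
force: [-0.1, 0.4, -2.0]
finger_gap: 0.187
[ 0.463  -0.2112  0.1773] 0.25259712687566604 0.1874504113305746 [-0.0001 -0.0002 -1.    ] [ 0.1177 -0.361   0.0173]
```

View pics/w6.png

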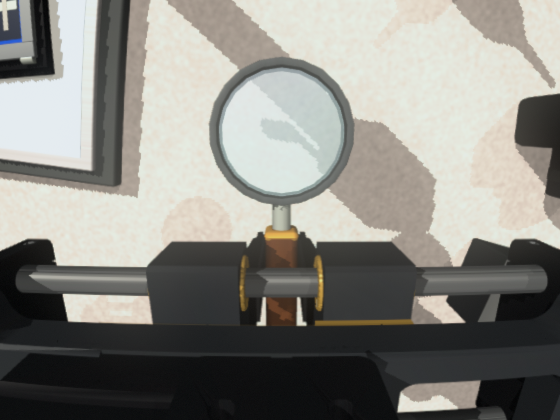

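The loupe is held by its handle, with the lens at (281,130), ring radius about 72 px and nothing touching. I'll carry it over the yellow picture, staying high.

```bash
python3 -m creep '[{"wx":0,"wy":0,"wz":0,"tx":0.007,"ty":-0.02,"tz":0,"gripper":0},{"wx":0,"wy":0,"wz":0,"tx":0.013,"ty":-0.04,"tz":0,"gripper":0},{"wx":0,"wy":0,"wz":0,"tx":0.013,"ty":-0.04,"tz":0,"gripper":0},{"wx":0,"wy":0,"wz":0,"tx":0.013,"ty":-0.04,"tz":0,"gripper":0},{"wx":0,"wy":0,"wz":0,"tx":0.013,"ty":-0.04,"tz":0,"gripper":0}]'
python3 -m creep '[{"wx":0,"wy":0,"wz":0,"tx":0.013,"ty":-0.04,"tz":0,"gripper":0},{"wx":0,"wy":0,"wz":0,"tx":0.013,"ty":-0.04,"tz":0,"gripper":0},{"wx":0,"wy":0,"wz":0,"tx":0.013,"ty":-0.04,"tz":0,"gripper":0},{"wx":0,"wy":0,"wz":0,"tx":0.013,"ty":-0.04,"tz":0.005,"gripper":0},{"wx":0,"wy":0,"wz":0,"tx":0.007,"ty":-0.02,"tz":0.005,"gripper":0}]'
python3 -m creep '[{"wx":0,"wy":0,"wz":0,"tx":0,"ty":0,"tz":0,"gripper":0},{"wx":0,"wy":0,"wz":0,"tx":0,"ty":0,"tz":0,"gripper":0},{"wx":0,"wy":0,"wz":0,"tx":0,"ty":0,"tz":0,"gripper":0}]'
cat > lens.py <<'E'
from h import *
def lens():
    o,r=tool(); m,i,d=cam('wrist'); i=i.astype(int); p=o['tcp_pos']
    M=np.zeros(d.shape,bool); M[45:215,195:370]=True
    v,u=np.nonzero(M&(d>0)); P=world(m,u,v,d[v,u]); k=(P[:,2]>p[2]-.03)&(P[:,2]<p[2]+.02); u,v,P=u[k],v[k],P[k]
    loc=(P-p)@r; k=loc[:,0]<.12; loc,u,v=loc[k],u[k],v[k]
    gray=i[v,u].max(1); ring=(gray<110); L=loc[ring]
    n=np.linalg.lstsq(np.c_[L[:,:2],np.ones(len(L))],L[:,2],rcond=None)[0]
    print('ring pts',len(L),'slope x,y (tool)',n[:2],'top z at centre below tcp',n@[.066,0,1])
    top=p[2]-n@[.066,0,1]; Q=plane(m,u[ring],v[ring],top)[:,:2]*1000
    c,rad=cv2.minEnclosingCircle(Q.astype(np.float32)); print('lens centre',c,'rad',rad,'top',top,'-> mid z',top-.008)
    print('tcp',p,'yaw',np.arctan2(r[1,0],r[0,0]),'tilt',r[:,2],'expected mid z',p[2]-.0113)
    return o,r,m,i,d,c
E
python3 - <<'E'
from lens import *
o,r,m,i,d,c=lens(); np.savez('pics/w7.npz',i=i,d=d,T=m['camera_from_world']); cv2.imwrite('pics/w7.png',i)
# pointer red in wrist view?
H,S,V=cv2.split(cv2.cvtColor(i.astype(np.uint8),cv2.COLOR_BGR2HSV)); M=((H<5)|(H>174))&(S>160)&(V>80)&(d>0)
v,u=np.nonzero(M); P=world(m,u,v,d[v,u]); k=P[:,0]>.68; print('red far',k.sum(), P[k].min(0) if k.any() else '',P[k].max(0) if k.any() else '')
m,i,d=cam('side'); np.savez('pics/s7.npz',i=i,d=d)
x0,y0,x1,y1=100,180,320,320; cv2.imwrite('pics/s7.png',cv2.resize(i[y0:y1,x0:x1],None,fx=3.6,fy=3.6,interpolation=cv2.INTER_CUBIC))
E
```

```text
time_s: 12.6
tcp_pos: [0.4751, -0.0208, 0.1774]
eef_rot: [3.117, 0.393, 0.001]
force: [0.8, -0.1, -1.3]
finger_gap: 0.184
time_s: 13.1
tcp_pos: [0.4873, 0.1697, 0.1676]
eef_rot: [-3.115, -0.397, -0.001]
force: [0.5, -0.3, -0.7]
finger_gap: 0.183
time_s: 13.4
tcp_pos: [0.4875, 0.1658, 0.1674]
eef_rot: [3.116, 0.394, 0.0]
force: [-0.5, -0.5, -1.7]
finger_gap: 0.185
ring pts 1962 slope x,y (tool) [ 0.0034 -0.0184] top z at centre below tcp 0.004928102341389338
lens centre (551.3184204101562, 181.6517791748047) rad 36.37291717529297 top 0.1624272922272001 -> mid z 0.15442729222720009
tcp [0.4875 0.1658 0.1674] yaw 0.25121977939321294 tilt [ 0.0002 -0.0003 -1.    ] expected mid z 0.15605539456858944[ WARN:0@1.735] global loadsave.cpp:1063 imwrite_ Unsupported depth image for selected encoder is fallbacked to CV_8U.
Traceback (most recent call last):
  File "h.py", line 9, in world
    n=cv2.undistortPoints(p,K,np.array([m['k1'],0,0,0.])).reshape(-1,2)
      ~~~~~~~~~~~~~~~~~~~^^^^^^^^^^^^^^^^^^^^^^^^^^^^^^^^
cv2.error: OpenCV(4.12.0) /io/opencv/modules/calib3d/src/undistort.dispatch.cpp:347: error: (-215:Assertion failed) CV_IS_MAT(_src) && CV_IS_MAT(_dst) && (_src->rows == 1 || _src->cols == 1) && (_dst->rows == 1 || _dst->cols == 1) && _src->cols + _src->rows - 1 == _dst->rows + _dst->cols - 1 && (CV_MAT_TYPE(_src->type) == CV_32FC2 || CV_MAT_TYPE(_src->type) == CV_64FC2) && (CV_MAT_TYPE(_dst->type) == CV_32FC2 || CV_MAT_TYPE(_dst->type) == CV_64FC2) in function 'cvUndistortPointsInternal'
```

The loupe is level (slopes under 0.02), with the ring centre at (0.551, 0.182) and radius 36.4 mm. The pointer height depends on y by a few mm, so I'll rise briefly to get a second view of it with the wrist camera.

```bash
python3 -m creep '[{"wx":0,"wy":0,"wz":0,"tx":0,"ty":-0.002,"tz":-0.03,"gripper":0},{"wx":0,"wy":0,"wz":0,"tx":0,"ty":0,"tz":-0.045,"gripper":0},{"wx":0,"wy":0,"wz":0,"tx":0,"ty":0,"tz":-0.05,"gripper":0},{"wx":0,"wy":0,"wz":0,"tx":0,"ty":0,"tz":-0.05,"gripper":0},{"wx":0,"wy":0,"wz":0,"tx":0,"ty":0,"tz":-0.05,"gripper":0}]'
python3 -m creep '[{"wx":0,"wy":0,"wz":0,"tx":0,"ty":0,"tz":-0.03,"gripper":0},{"wx":0,"wy":0,"wz":0,"tx":0,"ty":0,"tz":0,"gripper":0},{"wx":0,"wy":0,"wz":0,"tx":0,"ty":0,"tz":0,"gripper":0}]'
python3 - <<'E'
from h import *
for n in('wrist','side'):
    m,i,d=cam(n); np.savez('pics/%s8.npz'%n,i=i,d=d); 
    H,S,V=cv2.split(cv2.cvtColor(i,cv2.COLOR_BGR2HSV)); M=((H<5)|(H>174))&(S>150)&(V>70)&(d>0)
    c,l,s,ce=cv2.connectedComponentsWithStats(M.astype(np.uint8))
    for j in range(1,c):
        v,u=np.nonzero(l==j); P=world(m,u,v,d[v,u]); md=np.median(P,0)
        if s[j,4]<8 or md[0]<.68 or abs(md[1]-.19)>.06: continue
        print(n,s[j],ce[j],'z pct 2,25,50,75,98',np.percentile(P[:,2],[2,25,50,75,98]))
        cc,ss=np.cos(.107),np.sin(.107); bx=P[:,0]*cc+P[:,1]*ss; by=-P[:,0]*ss+P[:,1]*cc
        for a in np.arange(.72,.80,.008):
            k=(bx>=a)&(bx<a+.008)
            if k.sum()>2: print('  bx %.3f n %d by'%(a,k.sum()),np.percentile(by[k],[5,50,95]),'z',np.percentile(P[k,2],[5,50,95]))
        k=np.argsort(bx)[:5]; print('  tip pix',np.c_[u,v][k].tolist(),P[k])
m=ctrl.camera_model('wrist'); print(tool()[0]['tcp_pos']); print('expect tip at',pix(m,(.717,.18,.12)))
E
```

```text
time_s: 13.95
tcp_pos: [0.4867, 0.1673, 0.3945]
eef_rot: [3.117, 0.392, 0.001]
force: [1.0, 0.5, -1.5]
finger_gap: 0.188
time_s: 14.25
tcp_pos: [0.4871, 0.1678, 0.4223]
eef_rot: [-3.117, -0.393, -0.002]
force: [-1.2, 0.3, -2.3]
finger_gap: 0.187
wrist [308   0  15  14 139] [314.9928   5.0072] z pct 2,25,50,75,98 [0.0398 0.1191 0.1199 0.1212 0.1247]
  bx 0.728 n 15 by [0.1009 0.1038 0.106 ] z [0.1177 0.1193 0.1214]
  bx 0.736 n 65 by [0.0976 0.1036 0.1097] z [0.1187 0.1211 0.1247]
  bx 0.744 n 48 by [0.0952 0.1015 0.1107] z [0.1184 0.1199 0.1214]
  bx 0.760 n 4 by [0.0947 0.1016 0.1064] z [0.0273 0.0389 0.0398]
  bx 0.768 n 7 by [0.0906 0.1069 0.1106] z [0.0403 0.0412 0.0422]
  tip pix [[313, 12], [313, 13], [312, 12], [314, 12], [313, 11]] [[0.7172 0.1821 0.121 ]
 [0.7173 0.1818 0.1173]
 [0.7176 0.1834 0.1187]
 [0.718  0.1808 0.1197]
 [0.7186 0.1825 0.1204]]
side [119 234  37  19 299] [136.495  244.5217] z pct 2,25,50,75,98 [0.0216 0.1183 0.1217 0.1272 0.1311]
  bx 0.736 n 17 by [0.0995 0.107  0.1119] z [0.1167 0.1205 0.1251]
  bx 0.744 n 15 by [0.0999 0.1069 0.1147] z [0.1179 0.12   0.1223]
  bx 0.752 n 23 by [0.0982 0.1052 0.1144] z [0.1163 0.1199 0.1227]
  bx 0.760 n 17 by [0.0965 0.1068 0.1141] z [0.1179 0.1196 0.1214]
  bx 0.768 n 70 by [0.087  0.1109 0.1283] z [0.1114 0.1219 0.1296]
  bx 0.776 n 49 by [0.0865 0.121  0.1311] z [0.1141 0.127  0.1309]
  bx 0.784 n 21 by [0.1233 0.1284 0.1305] z [0.1114 0.1252 0.1297]
  bx 0.792 n 27 by [0.0103 0.1278 0.1302] z [0.0186 0.1203 0.1303]
  bx 0.800 n 27 by [0.1205 0.1282 0.1303] z [0.1097 0.1247 0.1311]
  tip pix [[155, 244], [155, 243], [154, 244], [154, 243], [153, 243]] [[0.717  0.1862 0.1209]
 [0.7195 0.181  0.1182]
 [0.7205 0.185  0.1187]
 [0.7218 0.1818 0.1187]
 [0.7217 0.1864 0.1238]]
[0.4864 0.168  0.4195]
expect tip at (np.float64(315.16394136943643), np.float64(10.126473497021891))
```

Both views agree: the pointer surface is at z ≈ 0.120 and the collar spans 0.110–0.131, so the tip is at about 0.119. Descend so the lens middle sits there.

```bash
python3 -m creep '[{"wx":0,"wy":0,"wz":0,"tx":0,"ty":0,"tz":0.03,"gripper":0},{"wx":0,"wy":0,"wz":0,"tx":0,"ty":0,"tz":0.05,"gripper":0},{"wx":0,"wy":0,"wz":0,"tx":0,"ty":0,"tz":0.05,"gripper":0},{"wx":0,"wy":0,"wz":0,"tx":0,"ty":0,"tz":0.05,"gripper":0},{"wx":0,"wy":0,"wz":0,"tx":0,"ty":0,"tz":0.04,"gripper":0}]'
python3 -m creep '[{"wx":0,"wy":0,"wz":0,"tx":0,"ty":0,"tz":0.03,"gripper":0},{"wx":0,"wy":0,"wz":0,"tx":0,"ty":0,"tz":0.02,"gripper":0},{"wx":0,"wy":0,"wz":0,"tx":0,"ty":0,"tz":0.01,"gripper":0},{"wx":0,"wy":0,"wz":0,"tx":0,"ty":0,"tz":0.006,"gripper":0},{"wx":0,"wy":0,"wz":0,"tx":0,"ty":0,"tz":0,"gripper":0}]'
python3 -m creep '[{"wx":0,"wy":0,"wz":0,"tx":0,"ty":0,"tz":0,"gripper":0},{"wx":0,"wy":0,"wz":0,"tx":0,"ty":0,"tz":0,"gripper":0},{"wx":0,"wy":0,"wz":0,"tx":0,"ty":0,"tz":0,"gripper":0}]'
python3 - <<'E'
from lens import *
o,r,m,i,d,c=lens(); print('force',o['force'])
w=cv2.resize(i.astype(np.uint8)[0:300],None,fx=.9,fy=.9)
m,i2,d2=cam('side'); s=cv2.resize(i2[185:305,110:290],(504,336),interpolation=cv2.INTER_CUBIC); s=cv2.copyMakeBorder(s,0,0,0,max(0,w.shape[1]-504),cv2.BORDER_CONSTANT)[:, :w.shape[1]]
cv2.imwrite('pics/f9.png',np.vstack([w,s])); print(w.shape,s.shape)
E
```

```text
time_s: 14.85
tcp_pos: [0.484, 0.1678, 0.1959]
eef_rot: [3.116, 0.395, -0.011]
force: [-0.4, -0.4, -1.7]
finger_gap: 0.185
time_s: 15.35
tcp_pos: [0.4864, 0.1685, 0.1353]
eef_rot: [3.116, 0.396, -0.003]
force: [0.1, -0.2, -0.9]
finger_gap: 0.185
time_s: 15.65
tcp_pos: [0.4876, 0.1689, 0.1373]
eef_rot: [-3.116, -0.396, -0.003]
force: [-0.2, 0.2, -0.7]
finger_gap: 0.187
ring pts 2240 slope x,y (tool) [ 0.0043 -0.0162] top z at centre below tcp 0.004791215610845407
lens centre (550.9103393554688, 184.57684326171875) rad 36.879268646240234 top 0.13255803410737654 -> mid z 0.12455803410737654
tcp [0.4876 0.1689 0.1373] yaw 0.25285998571430557 tilt [ 0.002   0.0005 -1.    ] expected mid z 0.12604924971822196
force [-0.1822  0.205  -0.6633]
(270, 504, 3) (336, 504, 3)
```

View pics/f9.png

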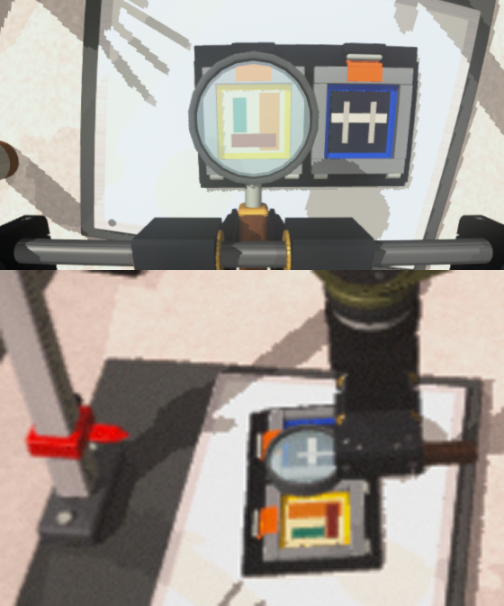

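Both covers lie flat and shut. The wrist view shows the lens at (253,117), centred on the yellow picture. It is about 6 mm too high, so I'll lower it and settle.

```bash
python3 -m creep '[{"wx":0,"wy":0,"wz":0,"tx":0,"ty":0,"tz":0.004,"gripper":0},{"wx":0,"wy":0,"wz":0,"tx":0,"ty":0,"tz":0.0025,"gripper":0},{"wx":0,"wy":0,"wz":0,"tx":0,"ty":0,"tz":0,"gripper":0},{"wx":0,"wy":0,"wz":0,"tx":0,"ty":0,"tz":0,"gripper":0},{"wx":0,"wy":0,"wz":0,"tx":0,"ty":0,"tz":0,"gripper":0}]'
python3 -m creep '[{"wx":0,"wy":0,"wz":0,"tx":0,"ty":0,"tz":0,"gripper":0},{"wx":0,"wy":0,"wz":0,"tx":0,"ty":0,"tz":0,"gripper":0},{"wx":0,"wy":0,"wz":0,"tx":0,"ty":0,"tz":0,"gripper":0},{"wx":0,"wy":0,"wz":0,"tx":0,"ty":0,"tz":0,"gripper":0},{"wx":0,"wy":0,"wz":0,"tx":0,"ty":0,"tz":0,"gripper":0}]'
python3 -c "
from lens import *
o=lens()[0];print(o['force'],abs(o['joint_velocities']).max())"
```

```text
time_s: 16.25
tcp_pos: [0.487, 0.1687, 0.1296]
eef_rot: [3.117, 0.396, 0.0]
force: [-0.9, -1.1, -2.1]
finger_gap: 0.187
time_s: 16.75
tcp_pos: [0.487, 0.1687, 0.1297]
eef_rot: [-3.117, -0.396, -0.0]
force: [-0.2, -0.4, -1.8]
finger_gap: 0.188
ring pts 2307 slope x,y (tool) [ 0.0034 -0.0159] top z at centre below tcp 0.004773540859100966
lens centre (550.1609497070312, 184.38987731933594) rad 36.86849594116211 top 0.12491241832054832 -> mid z 0.11691241832054833
tcp [0.487  0.1687 0.1297] yaw 0.2528103270383443 tilt [ 0.  0. -1.] expected mid z 0.11838595917964928
[-0.1804 -0.4207 -1.7987] 0.0020262327604451576
```

```bash
python3 -m creep '[{"wx":0,"wy":0,"wz":0,"tx":0,"ty":0,"tz":-0.0015,"gripper":0},{"wx":0,"wy":0,"wz":0,"tx":0,"ty":0,"tz":0,"gripper":0},{"wx":0,"wy":0,"wz":0,"tx":0,"ty":0,"tz":0,"gripper":0},{"wx":0,"wy":0,"wz":0,"tx":0,"ty":0,"tz":0,"gripper":0},{"wx":0,"wy":0,"wz":0,"tx":0,"ty":0,"tz":0,"gripper":0}]'
python3 -m creep '[{"wx":0,"wy":0,"wz":0,"tx":0,"ty":0,"tz":0,"gripper":0},{"wx":0,"wy":0,"wz":0,"tx":0,"ty":0,"tz":0,"gripper":0},{"wx":0,"wy":0,"wz":0,"tx":0,"ty":0,"tz":0,"gripper":0}]'
python3 -c "
from lens import *
o=lens()[0];print(abs(o['joint_velocities']).max())
if abs(o['tcp_pos'][2]-.131)<.002: print(ctrl.job_done())"
```

```text
time_s: 17.3
tcp_pos: [0.4869, 0.1687, 0.1311]
eef_rot: [3.117, 0.396, -0.0]
force: [0.0, 0.3, -1.2]
finger_gap: 0.186
time_s: 17.6
tcp_pos: [0.4869, 0.1687, 0.1311]
eef_rot: [-3.117, -0.396, 0.0]
force: [0.9, 0.5, -1.3]
finger_gap: 0.188
ring pts 2312 slope x,y (tool) [ 0.0035 -0.0162] top z at centre below tcp 0.004759949884805982
lens centre (550.1412353515625, 184.38511657714844) rad 36.86525344848633 top 0.12638066150507968 -> mid z 0.11838066150507967
tcp [0.4869 0.1687 0.1311] yaw 0.25279783644045806 tilt [-0. -0. -1.] expected mid z 0.11984061138988567
0.0010437219872563882
the job is handed in; nothing more can be done
None
```

The job was handed in at 17.6 s. Both window covers are shut, and the 72 mm loupe is held level and still over the yellow-mounted picture at the pointer's height.

- **Covers:** each was pressed down at its orange tab until it bottomed at shut height with 8–9 N. The catch force showed as a rise and drop on the left only; on the right I relied on the shut height and force. The last picture shows both lying flat with the fingers well away.
- **Lens position:** the centre measured (0.550, 0.184), against the picture's middle at (0.551, 0.184). Tilt is under 0.02 rad.
- **Lens height:** two estimates of the lens middle disagree by 1.5 mm: 118.4 mm from camera depth and 119.8 mm from the grasp geometry. The pointer tip was put at about 119 mm from two cameras, whose depth surface read about 120 mm. The height should therefore be right to about 2 mm.
- **Contact:** the fingers grip only the loupe's handle. I sent no moves near the pointer and collar, and the last picture showed them in place.

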